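# Put the stray spice jar back in the free place of the rack

### The job

One of the three corked spice jars has been left out of the wooden rack. Pick it up and stand it upright in the rack's one empty well, down on the worktop, without letting it fall; leave the other two jars in their wells.

Things in the scene. Friction and masses are not known exactly. Their poses are not given: they have to be found in the camera images.
- rack: low fixed wooden rack: block 96 (its x) x 270 (its y) x 30 mm high with three round wells 64 mm across, right through it: jars stand on the worktop (z = 0) in them with 10 mm of play each side. Origin: centre of its underside. Wells at x = 0, y = +85, 0, -85 mm in its frame. Two hold a jar; which is empty varies. Beside a jar, fingers have most room along the rack's x; along y the gap between jars is 41 mm.
- jar_a: one of three like corked glass spice jars: round, 44 mm across, glass body up to about 75 mm, cork 37 mm across on top, 92 mm high, about 0.11 kg. Origin at the centre of its underside, z up along the jar. It may be standing in a well of the rack or out on the worktop; which jar is where varies.
- jar_b: one of three like corked glass spice jars: round, 44 mm across, glass body up to about 75 mm, cork 37 mm across on top, 92 mm high, about 0.11 kg. Origin at the centre of its underside, z up along the jar. It may be standing in a well of the rack or out on the worktop; which jar is where varies.
- jar_c: one of three like corked glass spice jars: round, 44 mm across, glass body up to about 75 mm, cork 37 mm across on top, 92 mm high, about 0.11 kg. Origin at the centre of its underside, z up along the jar. It may be standing in a well of the rack or out on the worktop; which jar is where varies.
Things that resemble listed ones, but are neither listed nor needed, are in the scene too. Leave any black or purple look-alike of the jar_b alone.

How it is judged:
At the end, for the whole second after the job is handed in: All three jars stand in the rack's wells, one in each: upright within about 8 degrees, their undersides within 12 mm of the worktop, at rest (x of jar_a in the frame of rack between -0.02 and 0.02 m and y of jar_a in the frame of rack between -0.105 and 0.105 m and height (world z) of each of jar_a, jar_b, jar_c below 0.012 m and x of jar_b in the frame of rack between -0.02 and 0.02 m and y of jar_b in the frame of rack between -0.105 and 0.105 m and x of jar_c in the frame of rack between -0.02 and 0.02 m and y of jar_c in the frame of rack between -0.105 and 0.105 m and angle between each of jar_a, jar_b, jar_c's own z axis and vertical below 0.15 rad and linear speed of each of jar_a, jar_b, jar_c below 0.02 m/s); the robot touches nothing.
It fails at once if two jars are out of their wells at once (a jar that was in the rack is taken out while another is still out) ((not (x of jar_a in the frame of rack between -0.02 and 0.02 m and y of jar_a in the frame of rack between -0.105 and 0.105 m and height (world z) of jar_a below 0.012 m) and not (x of jar_b in the frame of rack between -0.02 and 0.02 m and y of jar_b in the frame of rack between -0.105 and 0.105 m and height (world z) of jar_b below 0.012 m)) or (not (x of jar_a in the frame of rack between -0.02 and 0.02 m and y of jar_a in the frame of rack between -0.105 and 0.105 m and height (world z) of jar_a below 0.012 m) and not (x of jar_c in the frame of rack between -0.02 and 0.02 m and y of jar_c in the frame of rack between -0.105 and 0.105 m and height (world z) of jar_c below 0.012 m)) or (not (x of jar_b in the frame of rack between -0.02 and 0.02 m and y of jar_b in the frame of rack between -0.105 and 0.105 m and height (world z) of jar_b below 0.012 m) and not (x of jar_c in the frame of rack between -0.02 and 0.02 m and y of jar_c in the frame of rack between -0.105 and 0.105 m and height (world z) of jar_c below 0.012 m))).
It fails at once if a jar is let fall (faster than 0.7 m/s with no finger on it, a drop of about 25 mm) ((linear speed of jar_a above 0.7 m/s and contact force between the fingers and jar_a below 0.05 N) or (linear speed of jar_b above 0.7 m/s and contact force between the fingers and jar_b below 0.05 N) or (linear speed of jar_c above 0.7 m/s and contact force between the fingers and jar_c below 0.05 N)).
It also fails if it takes over 35 s, if anything falls off the work surface, if the arm or the gripper's body presses on something with over 40 N, if the wrist force passes 120 N, or if a joint passes its speed limit or range.

### The arm

A 6-joint arm with a two-finger parallel gripper is mounted at the origin on a cart in front of the work surface, level with it; the furniture and walls round the work are solid. World frame = base frame: x ahead of the robot, y to its left, z up, the work surface at z = 0. Lengths are in m, angles in rad, forces in N, time in s.
With the tool pointing down it reaches from about 0.35 to 0.85 m from the base axis. Payload 8.1 kg.
Tool frame: the origin (TCP) lies at the centre of the arm's flange, where the gripper is bolted on; the fingertips stand 186 mm ahead of it and the grasp point (between the pads) lies 167 mm ahead of it (robot.grasp_offset is the distance from the TCP to the grasp point, in m); z points along the fingers, y is the line along which they close (so a half turn about z gives the same grasp; the last joint's range is limited). The gripper opens to 93 mm and grips with 3 to 60 N. Pads are 15 mm wide; open, the fingers measure 128 mm over their backs; the gripper's body (75 mm by 188 mm) begins 65 mm behind the grasp point.
Start: joints at [-1.317, 0.13, 1.488, -0, 1.523, -0.085], TCP at [0.199, -0.566, 0.405] pointing down, gripper open.
Joint ranges: [-2.96, 2.96], [-0.89, 2.26], [0.02, 2.5], [-1.34, 4.48], [0, 2.73], [-2.66, 2.66]. Speed limits (rad/s): [2.39, 2.39, 2.79, 3.14, 3.14, 3.14].

### API

Orientations are given as a rotation vector (axis times angle).
In Python, from plant import robot gives the robot as it stands.
- The arm moves only by the tool drive_tool, never from a script. Its argument "moves" is one flat list of numbers, 7 for each row, row after row: the finger opening in mm, from 0 to 93, then the shift along the tool's x, y, z in mm, then the turn, a rotation vector about the tool's x, y, z in degrees. A call has 1 to 8 rows; each row shifts and turns the commanded pose from where the row before left it, along the tool's axes as they then stand; what a row does not reach is not made up. A row lasts 1/10 s, in which the tool goes at most 50 mm and 8.59 degrees, less where a joint would pass 70% of its speed; a pose out of reach is approached as far as the arm can. A call is refused whole if a number of a shift passes 50 or a number of a turn 8.59, either way. A call with a gripper value outside its range is refused whole. The fingers move at their own pace and stop on an object; "grip_force" is the grip in N (left out, the last holds). Time passes only in rows, so rows that do not move let the fingers close. It gives the time, the measured TCP pose, the force, the opening and the grip force at its end, in the units of the state.
- robot.read_state(): the state, without advancing time (a new reading comes with each control period).
- robot.read_camera(name): name is "scene" or "top"; returns a dict with "color" (420x560x3 uint8, red, green, blue), "depth" (420x560 float32, m along the optical axis (not along the pixel's ray), 0 where there is no reading), "mtx" (3x3 intrinsics, pixels), "dist_coeffs" ([k1, k2, p1, p2, k3] as OpenCV has them; the pictures are not rectified), "R" (3x3) and "t" (3): a world point X has camera coordinates R X + t. Camera axes: x right, y down, z forward; pixel columns grow to the right and rows downward; lengths in m; the calibration is good to about 2 mm. A picture is of the moment at which its call begins.
- robot.close_job(): hands the job in; it is judged then, once.
The state is a dict: "t": time; "q": joint angles; "dq": joint speeds; "joint_torque": joint torques, N m; "tool_pos": TCP position; "orientation": TCP orientation; "force": force on the tool from outside, world axes, zero at the start; "wrist_torque": the same for the moment, N m; "opening": finger opening in m; "gripper_force": force on a finger pad.
Only numpy, scipy, OpenCV 4.12 (cv2) and the standard library are available. Lean on these libraries where they do the work, as an engineer would, in place of code of your own. Each camera call takes 0.05 s, during which the arm holds its last target. There are 200 camera calls.

## Working session

There is one attempt and no reset: what is moved stays moved. The work goes in short steps, Python scripts to look and compute and a tool call to move; the robot and the scene stay as the last step left them, time stands still between calls to the robot, and variables do not carry over. Pictures are saved under pics/ and viewed, at most 10 in all, crops included, and the job is handed in when it is done.

Besides the shell and the picture viewer there is one more tool, called after "Request:" by a JSON object that holds its "method" and its "body". drive_tool: Moves the arm, as the interface text tells. Its arguments: {"type":"object","properties":{"moves":{"type":"array","items":{"type":"number"}},"grip_force":{"type":"number"}},"required":["moves"]}

```bash
mkdir -p pics; cat > h.py <<'E'
import numpy as np, cv2
from plant import robot
def shot(n):
    c=robot.read_camera(n); np.savez('%s.npz'%n,**c); return c
def load(n): return dict(np.load('%s.npz'%n))
def px2w(c,u,v,z=None):
    p=cv2.undistortPoints(np.array([[[u,v]]],float),c['mtx'],c['dist_coeffs'])[0,0]
    r=np.array([p[0],p[1],1.]); R,t=c['R'],c['t']; o=-R.T@t; d=R.T@r
    s=(z-o[2])/d[2] if z is not None else np.median(c['depth'][int(v)-1:int(v)+2,int(u)-1:int(u)+2])
    return o+s*d
E
python3 - <<'E'
from h import *
for n in ('scene','top'):
    c=shot(n); cv2.imwrite(f'pics/{n}0.png',c['color'][...,::-1]); print(n,-c['R'].T@c['t'])
E
```

```text
scene [-0.06378791  0.71861007  0.82034408]
top [0.44557573 0.05781807 0.91429913]
```

View pics/scene0.png

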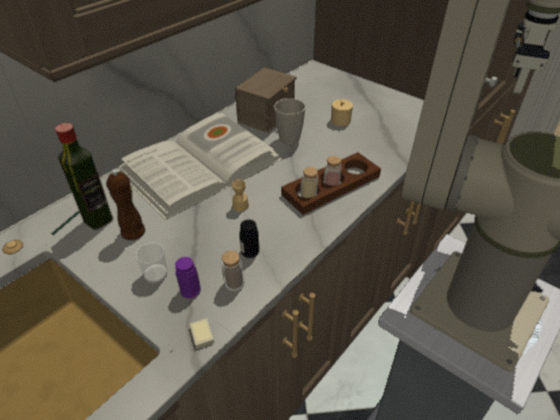

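View pics/top0.png

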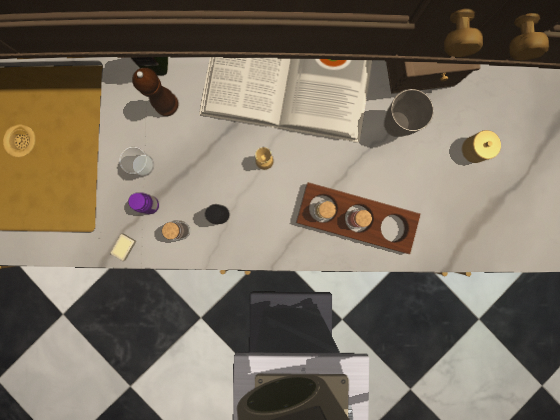

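Candidates in the top view: corked jar (172,231), black look-alike (217,214), purple look-alike (143,204), brass figure (264,158), and the racked jars (322,208) and (359,218). The loose jar is the corked one at (172,231). The empty well is at (393,229). I'll check both in a close crop.

```bash
python3 - <<'E'
from h import *
c=load('top'); im=c['color'][...,::-1]
a=cv2.resize(im[185:265,110:240],None,fx=5,fy=5,interpolation=2)
b=cv2.resize(im[170:265,290:430],None,fx=5,fy=5,interpolation=2)
a=cv2.resize(im[180:260,115:235],(600,400)); s=cv2.resize(load('scene')['color'][...,::-1][215:305,165:265],(400,360))
b=cv2.resize(im[175:260,290:430],(420,255))
W=np.zeros((600,800,3),np.uint8); W[:255,:420]=b; W[:360,420:800]=s[:,:380]; a=cv2.resize(a,(360,240)); W[360:,:360]=a
cv2.imwrite('pics/crop.png',W)
print('jar depth',px2w(c,172,231),'z.092',px2w(c,172,230.5,.092))
for u,v in ((322,208),(359,218)): print('rackjar',px2w(c,u,v,.092))
print('well',px2w(c,393,229,.03))
for u,v in ((217,212),(143,203)): print('dec',px2w(c,u,v))
for u,v in ((308,184),(420,214),(411,253),(298,222)): print('rackcorner',px2w(c,u,v,.03))
print(px2w(c,122,247),px2w(c,172,100),px2w(c,160,52))
E
```

```text
jar depth [0.43854082 0.28230156 0.09153616] z.092 [0.43959943 0.28220218 0.092     ]
rackjar [ 0.49202535 -0.03402722  0.092     ]
rackjar [ 0.47201961 -0.1129447   0.092     ]
well [ 0.44999797 -0.20439512  0.03      ]
dec [0.48019593 0.18787556 0.09108292]
dec [0.49686652 0.34593324 0.09196868]
rackcorner [ 0.54986272 -0.00841133  0.03      ]
rackcorner [ 0.48526776 -0.26734085  0.03      ]
rackcorner [ 0.395675   -0.24645387  0.03      ]
rackcorner [0.4628638  0.01329937 0.03      ]
[0.39881848 0.41957842 0.01426651] [0.73505699 0.30379292 0.04793038] [0.6470317  0.19710339 0.48107031]
```

View pics/crop.png

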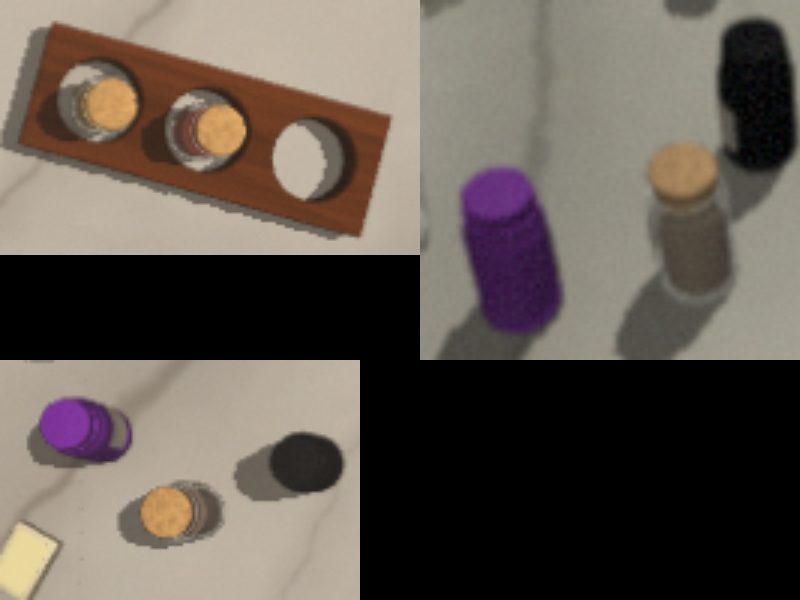

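The crop confirms the choice: the corked jar with the clear body is at top px (171,231), clear of the purple and black ones. The empty well's centre is at px (394,228), about (0.452, -0.208). The same closing direction, along the rack's x, suits both the pick and the place.

```bash
cat >> h.py <<'E'
from scipy.spatial.transform import Rotation as Rn
def plan(p,yd=None):
    "shift in tool axes (mm) to TCP p, and turn (deg rotvec, tool axes) to make z down, y along +-yd"
    s=robot.read_state(); R=Rn.from_rotvec(s['orientation']); M=R.as_matrix()
    print('t',round(s['t'],2),'tcp',s['tool_pos'].round(4) if hasattr(s['tool_pos'],'round') else s['tool_pos'],'y',M[:,1].round(3),'z',M[:,2].round(3),'q',np.round(s['q'],2),'open',s['opening'],'F',np.round(s['force'],1))
    print('shift now-axes',(M.T@(np.array(p)-s['tool_pos'])*1e3).round(1))
    if yd is None: return
    for sg in (1,-1):
        y=sg*np.array([*yd,0])/np.linalg.norm(yd); z=np.array([0,0,-1.]); N=np.c_[np.cross(y,z),y,z]
        print(sg,'turn',np.degrees((R.inv()*Rn.from_matrix(N)).as_rotvec()).round(2),'shift after turn',(N.T@(np.array(p)-s['tool_pos'])*1e3).round(1))
E
python3 - <<'E'
from h import *
c=load('top');print(px2w(c,170.8,230.7,.092),px2w(c,394.3,227.7,.03))
plan([.45,-.2,.40],(.969,-.246)); plan([.44,.285,.36],(.969,-.246))
E
```

```text
[0.43913512 0.28474492 0.092     ] [ 0.45300865 -0.2074004   0.03      ]
t 0.1 tcp [ 0.1994 -0.5657  0.4038] y [ 0.332 -0.943 -0.002] z [-0.     0.002 -1.   ] q [-1.32  0.13  1.49 -0.    1.52 -0.09] open 0.09310386533003137 F [ 0.3  0.1 -0.9]
shift now-axes [ 357.9 -261.6    4.3]
1 turn [-9.000e-02 -5.000e-02 -5.634e+01] shift after turn [416.1 152.9   3.8]
-1 turn [-6.0000e-02  1.0000e-01  1.2366e+02] shift after turn [-416.1 -152.9    3.8]
t 0.1 tcp [ 0.1994 -0.5657  0.4038] y [ 0.332 -0.943 -0.002] z [-0.     0.002 -1.   ] q [-1.32  0.13  1.49 -0.    1.52 -0.09] open 0.09310386533003137 F [ 0.3  0.1 -0.9]
shift now-axes [ 509.7 -722.3   45.1]
1 turn [-9.000e-02 -5.000e-02 -5.634e+01] shift after turn [883.7  23.9  43.8]
-1 turn [-6.0000e-02  1.0000e-01  1.2366e+02] shift after turn [-883.7  -23.9   43.8]
```

Request:
{"method": "drive_tool", "body": {"moves": [70,0,0,0,0,0,-8.05,70,0,0,0,0,0,-8.05,70,0,0,0,0,0,-8.05,70,0,0,0,0,0,-8.05,70,0,0,0,0,0,-8.05,70,0,0,0,0,0,-8.05,70,0,0,0,0,0,-8.05,70,30,40,0,0,0,0]}}

```text
t: 0.9
tool_pos: [0.242, -0.5483, 0.4041]
orientation: [-2.477, -1.931, 0.003]
force: [0.3, -1.3, 0.7]
opening: 0.07
gripper_force: 0.0
```

Request:
{"method": "drive_tool", "body": {"moves": [70,40,40,0,0,0,0,70,40,40,0,0,0,0,70,45,0,0,0,0,0,70,50,0,0,0,0,0,70,50,0,0,0,0,0,70,50,0,0,0,0,0,70,50,0,0,0,0,0,70,50,0,0,0,0,0]}}

```text
t: 1.7
tool_pos: [0.404, -0.2076, 0.4044]
orientation: [-2.48, -1.928, -0.0]
force: [0.0, 1.5, 0.7]
opening: 0.0704
gripper_force: 0.0
```

Request:
{"method": "drive_tool", "body": {"moves": [70,50,0,0,0,0,0,70,50,0,0,0,0,0,70,50,0,0,0,0,0,70,50,0,0,0,0,0,70,50,0,0,0,0,0,70,50,-20,0,0,0,0,70,50,-40,0,0,0,0,70,30,-30,0,0,0,0]}}

```text
t: 2.5
tool_pos: [0.4156, 0.1665, 0.4042]
orientation: [-2.478, -1.93, 0.001]
force: [0.6, 0.7, 1.0]
opening: 0.07
gripper_force: 0.0
```

```bash
python3 - <<'E'
from h import *
plan([.439,.285,.225],(.969,-.246))
c=shot('scene'); cv2.imwrite('pics/s1.png',c['color'][...,::-1])
E
```

```text
t 2.5 tcp [0.4156 0.1665 0.4042] y [ 0.97  -0.245 -0.001] z [-0.001  0.    -1.   ] q [ 0.27 -0.29  1.89  0.    1.55  0.51] open 0.06998693701417234 F [0.6 0.7 1. ]
shift now-axes [120.7  -6.1 179.2]
1 turn [-0.06  0.01  0.06] shift after turn [120.6  -6.5 179.2]
-1 turn [-1.0000e-02 -1.0000e-01 -1.7994e+02] shift after turn [-120.6    6.5  179.2]
```

View pics/s1.png

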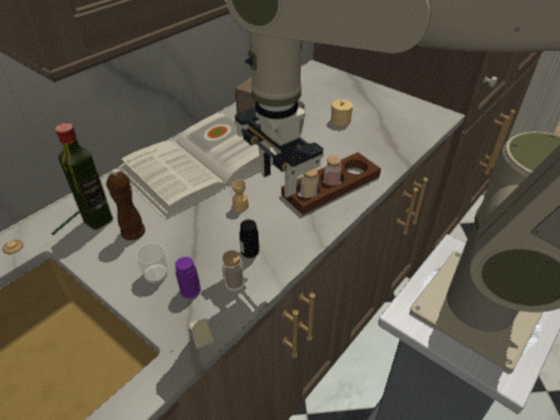

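The view shows the gripper open and clear, near (285,150), with the loose jar's cork at (232,256). Now I'll move over it and go down.

Request:
{"method": "drive_tool", "body": {"moves": [70,40,-2,0,0,0,0,70,40,-2,0,0,0,0,70,41,-2,0,0,0,0,70,0,0,20,0,0,0,70,0,0,30,0,0,0,70,0,0,20,0,0,0,70,0,0,0,0,0,0]}}

```text
t: 3.25
tool_pos: [0.4393, 0.2823, 0.3307]
orientation: [-2.478, -1.928, 0.011]
force: [-0.1, 0.3, 0.3]
opening: 0.0702
gripper_force: 0.0
```

```bash
python3 - <<'E'
from h import *
plan([.439,.285,.225],(.969,-.246))
c=shot('scene'); cv2.imwrite('pics/s2.png',cv2.resize(c['color'][...,::-1][140:320,120:340],(770,630))[:600])
print(px2w(load('scene'),232,256,.092))
E
```

```text
t 3.25 tcp [0.4393 0.2823 0.3307] y [ 0.969 -0.246 -0.005] z [-0.006 -0.003 -1.   ] q [ 0.47 -0.03  1.79 -0.    1.39  0.72] open 0.07023823711029165 F [-0.1  0.3  0.3]
shift now-axes [  3.   -0.4 105.7]
1 turn [-0.3   0.27  0.02] shift after turn [  2.5  -1.  105.7]
-1 turn [  -0.43   -0.48 -179.98] shift after turn [ -2.5   1.  105.7]
[0.43596883 0.28832482 0.092     ]
```

View pics/s2.png

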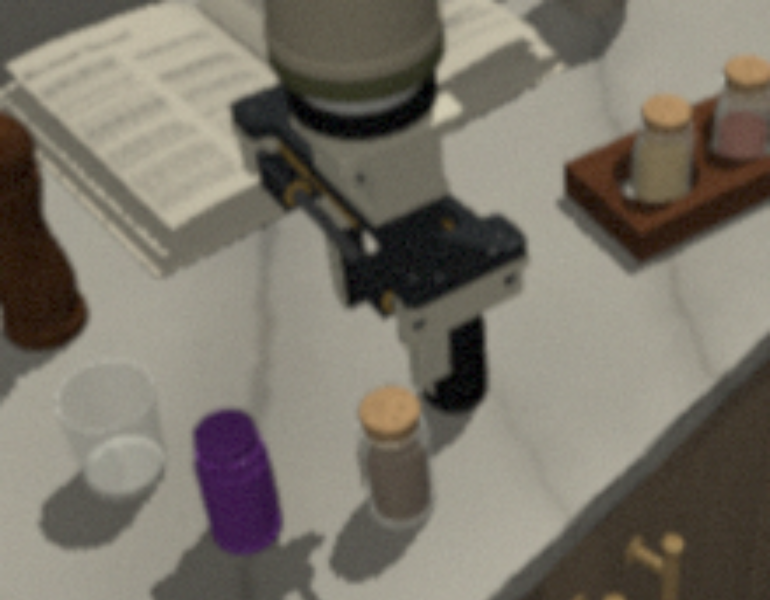

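The near fingertip is at crop (430,385) with the cork at (390,412). I'll check that the finger projects where it should.

```bash
python3 - <<'E'
from h import *
c=load('scene')
for P in ([.439-.04*.97,.282+.04*.245,.145],[.439+.04*.97,.282-.04*.245,.145],[.439,.285,.092]):
    u=cv2.projectPoints(np.array([P]),cv2.Rodrigues(c['R'])[0],c['t'],c['mtx'],c['dist_coeffs'])[0].ravel(); print(u,(u-[120,140])*3.5)
E
```

```text
[241.88330924 247.61444767] [426.59158233 376.65056684]
[220.96078798 224.27357663] [353.36275794 294.9575182 ]
[232.08447403 254.37021269] [392.29565912 400.29574442]
```

Request:
{"method": "drive_tool", "body": {"moves": [70,2,-1,0,0.3,0,0,70,2,-1,20,0,0,0,70,0,0,30,0,0,0,70,0,0,30,0,0,0,70,0,0,18,0,0,0,70,0,0,7,0,0,0,70,0,0,0,0,0,0,70,0,0,0,0,0,0]}}

```text
t: 4.1
tool_pos: [0.4399, 0.288, 0.2316]
orientation: [-2.477, -1.927, 0.001]
force: [0.6, -0.0, 0.4]
opening: 0.0702
gripper_force: 0.0
```

Request:
{"method": "drive_tool", "body": {"moves": [55,0,0,0,0,0,0,48,0,0,0,0,0,0,40,0,0,0,0,0,0,30,0,0,0,0,0,0,30,0,0,0,0,0,0,30,0,0,0,0,0,0], "grip_force": 15}}

```text
t: 4.7
tool_pos: [0.4393, 0.2876, 0.2301]
orientation: [-2.477, -1.927, 0.004]
force: [1.6, -0.3, 2.8]
opening: 0.0429
gripper_force: 15.0
```

Request:
{"method": "drive_tool", "body": {"moves": [30,0,0,-10,0,0,0,30,0,0,-25,0,0,0,30,0,0,-35,0,0,0,30,0,0,-35,0,0,0,30,0,0,-30,0,0,0,30,0,0,-15,0,0,0,30,0,0,0,0,0,0], "grip_force": 20}}

```text
t: 5.4
tool_pos: [0.4404, 0.2877, 0.3824]
orientation: [-2.477, -1.927, -0.002]
force: [-0.3, -1.1, -1.6]
opening: 0.0431
gripper_force: 19.9
```

```bash
python3 - <<'E'
from h import *
plan([.4525,-.208,.37],(.969,-.246))
c=shot('scene'); cv2.imwrite('pics/s3.png',cv2.resize(c['color'][...,::-1][100:300,140:400],(780,600)))
E
```

```text
t 5.4 tcp [0.4404 0.2877 0.3824] y [ 0.969 -0.246 -0.002] z [-0.001  0.003 -1.   ] q [ 0.48 -0.06  1.72  0.    1.48  0.73] open 0.04310852297850971 F [-0.3 -1.1 -1.6]
shift now-axes [-477.5  133.7   10.7]
1 turn [-0.11 -0.17  0.01] shift after turn [-477.5  133.7   12.4]
-1 turn [   0.27   -0.18 -179.99] shift after turn [ 477.5 -133.7   12.4]
```

View pics/s3.png

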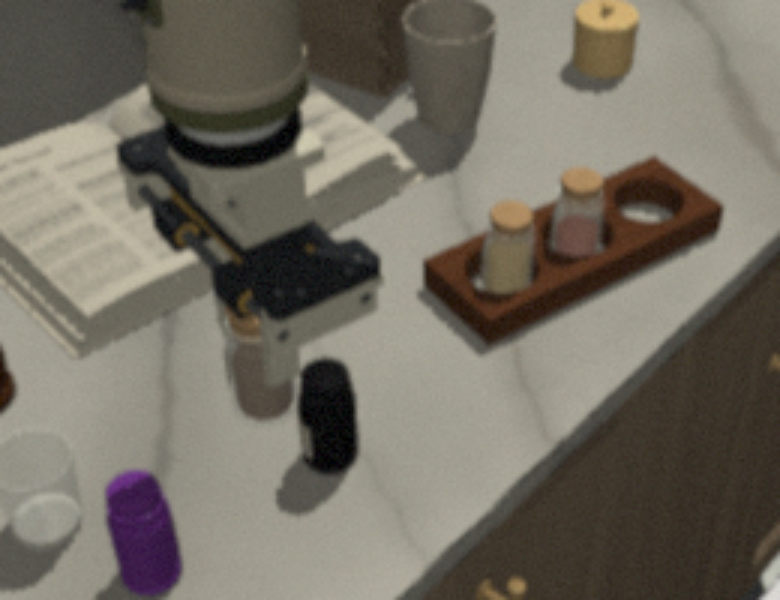

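The jar is held upright at crop (262,365) and clears the black look-alike. Now I'll carry it to the well.

Request:
{"method": "drive_tool", "body": {"moves": [30,-10,3,0,0,0,0,30,-25,7,0,0,0,0,30,-35,10,0,0,0,0,30,-40,12,0,0,0,0,30,-40,12,0,0,0,0,30,-40,12,0,0,0,0,30,-40,12,0,0,0,0,30,-40,10,0,0,0,0]}}

```text
t: 6.25
tool_pos: [0.448, 0.0044, 0.377]
orientation: [-2.475, -1.925, 0.009]
force: [0.5, 0.4, -1.5]
opening: 0.0427
gripper_force: 19.9
```

Request:
{"method": "drive_tool", "body": {"moves": [30,-40,10,0,0,0,0,30,-40,10,0,0,0,0,30,-40,10,0,0,0,0,30,-35,10,0,0,0,0,30,-27,8,0,0,0,0,30,-18,6,0,0,0,0,30,-7,2,0,0,0,0,30,0,0,0,0,0,0]}}

```text
t: 7.05
tool_pos: [0.4516, -0.2085, 0.3773]
orientation: [-2.476, -1.923, 0.007]
force: [0.4, 1.1, -0.2]
opening: 0.0425
gripper_force: 19.9
```

Request:
{"method": "drive_tool", "body": {"moves": [30,0,0,20,0,0,0,30,0,0,30,0,0,0,30,0,0,25,0,0,0,30,0,0,15,0,0,0,30,0,0,0,0,0,0,30,0,0,0,0,0,0]}}

```text
t: 7.65
tool_pos: [0.4521, -0.2074, 0.2895]
orientation: [-2.476, -1.927, 0.005]
force: [0.2, -0.5, -0.8]
opening: 0.0428
gripper_force: 19.9
```

```bash
python3 - <<'E'
from h import *
plan([.4525,-.208,.23],(.969,-.246))
c=shot('scene'); cv2.imwrite('pics/s4.png',cv2.resize(c['color'][...,::-1][110:230,260:420],(800,600)))
E
```

```text
t 7.65 tcp [ 0.4521 -0.2074  0.2895] y [ 0.969 -0.245 -0.005] z [-0.005  0.001 -1.   ] q [-0.53 -0.06  1.9  -0.    1.31 -0.28] open 0.042805076427922716 F [ 0.2 -0.5 -0.8]
shift now-axes [-0.5  0.8 59.5]
1 turn [-0.3  -0.    0.04] shift after turn [-0.5  0.5 59.5]
-1 turn [ 1.0000e-02 -4.7000e-01 -1.7996e+02] shift after turn [ 0.5 -0.5 59.5]
```

View pics/s4.png

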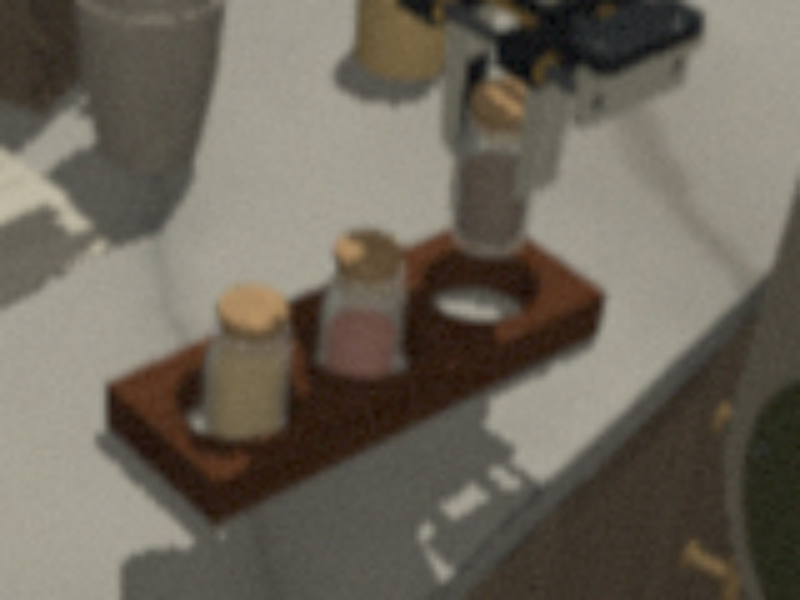

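The held jar's underside is at crop (488,237), and the well rim's centre is about (482,290). I'll compare them in world coordinates.

```bash
python3 - <<'E'
from h import *
c=load('scene'); f=lambda u,v,z:px2w(c,260+u/5,110+v/5,z).round(4)
print('jar bottom',f(489,235,.06),'cork',f(499,103,.152),'well',f(482,285,.03),'neighbour corks',f(369,255,.092),f(253,309,.092))
for P in ([.4525,-.208,.03],[.4521,-.2074,.06],[.4521,-.2074,.152]):
    u=cv2.projectPoints(np.array([P]),cv2.Rodrigues(c['R'])[0],c['t'],c['mtx'],c['dist_coeffs'])[0].ravel(); print(((u-[260,110])*5).round())
E
```

```text
jar bottom [ 0.4488 -0.206   0.06  ] cork [ 0.4459 -0.1931  0.152 ] well [ 0.4463 -0.2011  0.03  ] neighbour corks [ 0.465  -0.1126  0.092 ] [ 0.4833 -0.0385  0.092 ]
[480. 275.]
[485. 231.]
[504.  87.]
```

Request:
{"method": "drive_tool", "body": {"moves": [30,2,0,0,0,0,0,30,0,0,10,0,0,0,30,0,0,10,0,0,0,30,0,0,10,0,0,0,30,0,0,10,0,0,0,30,0,0,5,0,0,0,30,0,0,0,0,0,0]}}

```text
t: 8.4
tool_pos: [0.4517, -0.2056, 0.2426]
orientation: [-2.475, -1.925, 0.006]
force: [-0.3, -0.5, -1.6]
opening: 0.0431
gripper_force: 19.9
```

Request:
{"method": "drive_tool", "body": {"moves": [30,0,0,4,0,0,0,30,0,0,4,0,0,0,30,0,0,3,0,0,0,30,0,0,1,0,0,0,30,0,0,0,0,0,0,30,0,0,0,0,0,0]}}

```text
t: 9.0
tool_pos: [0.4522, -0.2058, 0.2322]
orientation: [-2.477, -1.927, 0.005]
force: [0.4, 0.4, -1.4]
opening: 0.0429
gripper_force: 19.9
```

Request:
{"method": "drive_tool", "body": {"moves": [30,0,0,1.5,0,0,0,30,0,0,1,0,0,0,30,0,0,0,0,0,0,44,0,0,0,0,0,0,48,0,0,0,0,0,0,55,0,0,0,0,0,0,65,0,0,0,0,0,0,70,0,0,0,0,0,0]}}

```text
t: 9.8
tool_pos: [0.4521, -0.2058, 0.2294]
orientation: [-2.476, -1.926, 0.005]
force: [-0.7, 0.0, 0.4]
opening: 0.0664
gripper_force: 0.0
```

Request:
{"method": "drive_tool", "body": {"moves": [70,0,0,0,0,0,0,70,0,0,-15,0,0,0,70,0,0,-30,0,0,0,70,0,0,-40,0,0,0,70,0,0,-40,0,0,0,70,0,0,-25,0,0,0,70,0,0,0,0,0,0]}}

```text
t: 10.5
tool_pos: [0.454, -0.2066, 0.3846]
orientation: [2.477, 1.927, -0.0]
force: [1.2, 0.0, 0.4]
opening: 0.0698
gripper_force: 0.0
```

```bash
python3 - <<'E'
from h import *
plan([.4525,-.208,.23])
c=shot('scene'); cv2.imwrite('pics/s5.png',cv2.resize(c['color'][...,::-1][110:230,260:420],(800,600)))
E
```

```text
t 10.5 tcp [ 0.454  -0.2066  0.3846] y [ 0.969 -0.246  0.003] z [ 0.002 -0.003 -1.   ] q [-0.53 -0.14  1.79 -0.    1.48 -0.28] open 0.06979644703667257 F [1.2 0.  0.4]
shift now-axes [ -1.4  -1.5 154.6]
```

View pics/s5.png

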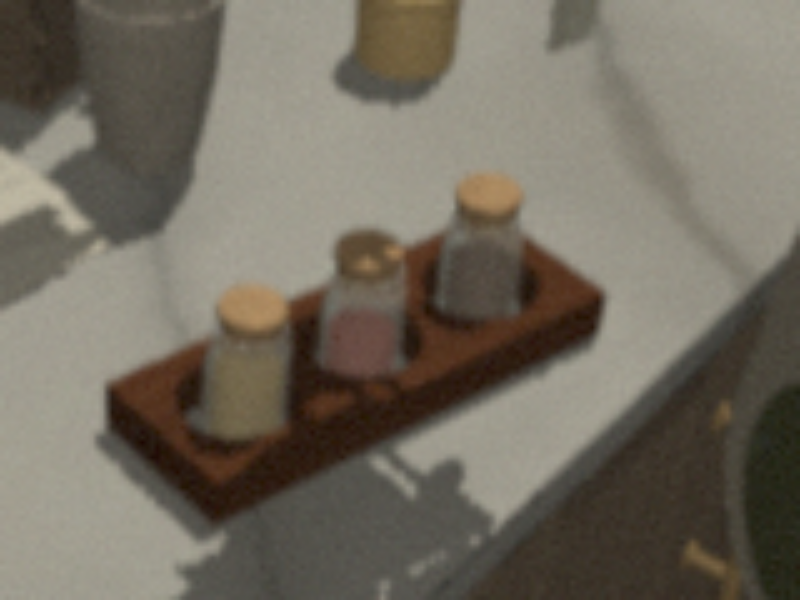

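All three jars stand upright in the wells, with corks at crop (253,309), (369,255) and (489,196), and the gripper is clear. Handing in.

```bash
python3 -c "
from plant import robot
print(robot.close_job())"
```

```text
the job is handed in; nothing more can be done
None
```

The loose jar now stands upright in the rack's empty well and the other two were left in theirs. I handed the job in with the gripper clear at about 10.5 s; the hand-in returned no verdict.

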